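# Wake the record player for a single

## Robot

A 6-joint arm with a two-finger parallel gripper is mounted at the origin on the work surface. World frame = base frame: x ahead of the robot, y to its left, z up, the work surface at z = 0. Lengths are in m, angles in rad, forces in N, time in s.
With the tool pointing down it reaches from about 0.4 to 0.925 m from the base axis. Payload 12.5 kg.
Tool frame: the origin (TCP) lies on the centre line of the jaws, within the pads' length; the fingertips stand arm.nose_length ahead of it and the grasp point (between the pads) lies 5 mm behind it (arm.nose_length is the distance from the TCP to the fingertips, in m); z points along the fingers, x is the direction in which the jaws open and shut, and the axes are right-handed (so a half turn about z gives the same grasp; the last joint's range is limited). The gripper opens to 95 mm and grips with 3 to 60 N. Pads are 20 mm wide; open, the fingers measure 119 mm over their backs; the gripper's body (75 mm by 180 mm) begins 59 mm behind the grasp point.
Start: joints at [1.129, 0.491, 1.559, -0, 1.092, -0.106], TCP at [0.206, 0.59, 0.229] pointing down, gripper open.
Joint ranges: [-3.1, 3.1], [-0.84, 2.19], [0.05, 2.79], [-1.13, 4.28], [0.06, 2.93], [-2.69, 2.69]. Speed limits (rad/s): [2.22, 2.22, 2.79, 3.14, 3.14, 3.14].

## Interface

Orientations are given as a rotation vector (axis times angle).
In Python, from bench import arm, cams gives the robot as it stands. Calls block until the motion is done:
- arm.move_ptp(position, orientation): joint-space move of the TCP to a pose.
- arm.servo_line(position, feed=0.15, frame=None, f_stop=None): straight line of the TCP; frame=None keeps the orientation; feed is the mean speed in m/s. With f_stop (N) it stops when the force on the tool has changed by that much, and returns True; else False.
- arm.move_joints(angles): joint-space move.
- arm.release() and arm.close_gripper(): open the fingers fully, or close them until they stop; the grip force is fixed at half the most.
- arm.hold(seconds).
- arm.solve_ik(position, orientation): joint angles nearest the present ones, or None.
- cams.capture(name): name is "scene" or "side" or "wrist"; returns (picture, depth): 400x640x3 uint8, red, green, blue; 400x640 float32, m along the optical axis (not along the pixel's ray), 0 where there is no reading.
- cams.camera_params(name): a dict with "fx", "fy", "cx", "cy" (pixels), "xyz" and "orientation" of the camera in the world. Camera axes: x right, y up, looking along -z (the intrinsics and any distortion apply to the point x, -y, -z); pixel columns grow to the right and rows downward; lengths in m; the calibration is good to about 2 mm. A picture is of the moment at which its call begins: read the wrist's pose just before it. camera_params takes no time and is no camera call; for the wrist camera it gives the pose at the moment of the call.
A pose or a line that the arm cannot do raises arm.Unreachable and nothing moves.
- arm.finish_job(): hands the job in, once; it reports no verdict.
Readings, each from a call of its own:
- arm.get_t(): time.
- arm.get_qpos(): joint angles.
- arm.get_joint_velocities(): joint speeds.
- arm.get_tau(): joint torques, N m.
- arm.get_position(): TCP position.
- arm.get_eef_rot(): TCP orientation.
- arm.get_contact_force(): force on the tool from outside, world axes, zero at the start.
- arm.get_torque(): the same for the moment, N m.
- arm.get_gripper_width(): opening from 0.0 (shut) to 1.0 (fully open).
Only numpy, scipy, OpenCV 4.12 (cv2) and the standard library are available. Lean on these libraries where they do the work, as an engineer would, in place of code of your own. Each camera call takes 0.05 s, during which the arm holds its last target. There are 200 camera calls.

## Task

There is a 7-inch single on the record player: get the set running for it in the safe order. With a fingertip, lightly press in the red power button on top of the silver phono stage until it stays down, next tip the record player's speed rocker over to its 45 side (the end with the orange dot), and last tap the square silver start key down and let it come back up. Press nothing else, do not touch the tonearm or the record, do not shift or lift the two boxes, and leave everything else as it stands.

Things in the scene. Friction and masses are not known exactly. Their poses are not given: they have to be found in the camera images.
- deck: record player, fixed: dark wood plinth 340 mm deep (its x) and 420 mm wide (its y) on four feet. Origin under its centre on the shelf; its -x side is the front, where the controls are; +y is its left as one faces it. Plinth top 75 mm above the shelf. Platter 300 mm across, centred at (15, 45) mm of this frame, platter mat top at 100 mm.
- start_top (a point): centre of the top face of the square silver start key, 30 x 30 mm, in a black frame at the left front corner of the plinth. Its top lies 86 mm above the shelf at rest, 11 mm above the plinth (frame 3 mm high). It pushes straight down against a light spring and comes back when let go. The point moves with the key.
- start_key (a joint): how far the start key is down, m: 0 at rest, 0.006 fully down. About 2.5 N to start it moving, 7 N fully down. Down more than 0.003 counts as a tap.
- speed_45 (a point): spot to press for 45: on top of the raised wing of the black speed rocker at the front of the plinth (50 mm long along the deck's y, 22 mm wide). It lies 16 mm from the rocker's pivot towards the deck's -y (right), the side of the orange dot; the white dot marks 33. 89 mm above the shelf at first; 84 mm, wing level and 6 mm above its silver frame, when at 45. Moves with the rocker.
- speed (a joint): tilt of the speed rocker, rad: 0 = 33 (as at the start), 0.32 = 45. It stays where it is left; it takes about 2.5 N at first, 4.5 N near the stop at 0.32. Beyond 0.18 counts as set to 45.
- phono: phono stage, loose, 0.95 kg: silver box 120 mm deep (its x), 104 mm wide (its y), top 48 mm above the shelf, origin under its centre. On top: red power button at (-10, 22) mm of its frame, black gain knob (28 mm across, 16 mm high) at (-10, -26) mm. It stands left of the record player in some runs, right of it in others; not to be slid or lifted.
- phono_power_top (a point): centre of the top of the phono stage's round red power button, 22 mm across. 59 mm above the shelf when out (11 mm above the box top), 52 mm when fully in. The point moves with the button.
- phono_power (a joint): how far the phono stage's power button is in, m: 0 = out (off), 0.007 = fully in (on). It takes about 3.5 N at first and 6.5 N near the stop, and stays where it is left. More than 0.004 counts as on.
- amp: headphone amplifier, loose bystander: black box of the same size, with a big silver knob (42 mm across, top 64 mm above the shelf) and a grey power button (20 mm across) on top; origin under its centre. On the other side of the record player from the phono stage. Leave it alone.
- amp_power (a joint): how far the amplifier's grey button is in, m: 0 = out. Leave it out.
- tonearm: tonearm locked on its rest along the right-hand edge of the plinth; origin at the plinth under its pivot; it reaches 220 mm from there towards the front (-x of the deck) and 50 mm to the rear; top 132 mm above the shelf. Not to be touched.
- record: 7-inch single lying on the platter, 175 mm across, with an adapter and spindle in its middle (top 114 mm above the shelf); origin under its centre. Not to be touched.
- mug: blue mug, 80 mm across, 92 mm high, loose bystander; origin under its centre.
- weight: chrome record weight, 76 mm across, 46 mm high, loose bystander; origin under its centre.
- cap: orange plastic spindle cap, 28 mm across, 22 mm high, loose bystander on the left rear corner of the plinth; origin under its centre.
- brush: black record brush, 115 mm long (its y), 26 mm wide, 24 mm high, loose bystander lying between the robot and the record player; origin under its centre.
- tin: amber screw jar with steel lid, 42 mm across, 34 mm high, loose bystander; origin under its centre.

How it is judged:
On the way, in this order (a step that is already met when the one before it is completed fails the run):
1. the phono stage's power button is pressed in (value of joint phono_power above 0.004 m), for 0.1 s.
2. the speed rocker is tipped over to 45 (value of joint speed above 0.18 rad), for 0.1 s.
3. the start key is tapped down (value of joint start_key above 0.003 m), for 0.02 s.
4. the start key is let up again (value of joint start_key below 0.001 m), for 0.1 s.
At the end, for the whole second after the job is handed in: The phono stage's red button is in (more than 4 of 7 mm), the speed rocker is over at 45 (more than 0.18 of 0.32 rad), the start key is back up (within 1 mm), the amplifier's button is out, the phono stage is at rest and it and all loose things are within 12 mm of where they began (value of joint phono_power above 0.004 m and value of joint speed above 0.18 rad and value of joint each of start_key, amp_power below 0.001 m and distance of each of phono, amp, mug, weight, cap, brush, tin from where it was at the start of the episode below 0.012 m and linear speed of phono below 0.01 m/s); the robot touches nothing.
It fails at once if a control is worked out of order: the speed rocker before the phono stage is on, or the start key before the phono stage is on and the speed is at 45 ((value of joint speed above 0.12 rad and value of joint phono_power below 0.004 m) or (value of joint start_key above 0.002 m and (value of joint phono_power below 0.004 m or value of joint speed below 0.18 rad))).
It fails at once if the record player or the phono stage is pressed with more than 25 N (contact force between any of the fingers, the arm and deck above 25 N or contact force between any of the fingers, the arm and phono above 25 N).
It fails at once if the tonearm or the record is touched, or the amplifier's power button is pressed (contact force between anything else and tonearm above 0.5 N or contact force between anything else and record above 0.5 N or value of joint amp_power above 0.0025 m).
It fails at once if the phono stage is shifted or lifted by more than 12 mm, or tipped (distance of phono from where it was at the start of the episode above 0.012 m or angle between phono's own z axis and vertical above 0.1 rad).
It fails at once if a bystander (headphone amplifier, mug, record weight, spindle cap, record brush, amber jar) is moved by more than 12 mm (distance of any of amp, mug, weight, cap, brush, tin from where it was at the start of the episode above 0.012 m).
It also fails if it takes over 48 s, if anything falls off the work surface, if the arm or the gripper's body presses on something with over 40 N, if the wrist force passes 120 N, or if a joint passes its speed limit or range.

## Working session

There is one attempt and no reset: what is moved stays moved. The work goes in short steps, each a Python script; the robot and the scene stay as the last script left them, time stands still between calls to the robot, and variables do not carry over. Pictures are saved under pics/ and viewed, about 8 in all and at most 12, crops included, and the job is handed in when it is done.

```bash
mkdir -p pics; ls; python3 - <<'E'
from bench import arm,cams
import cv2,numpy as np
for n in("scene","side"):
    p,d=cams.capture(n); cv2.imwrite(f"pics/{n}1.png",p[:,:,::-1]); np.save(n+"_d.npy",d); np.save(n+"_p.npy",p)
    print(n,cams.camera_params(n))
print(arm.nose_length,arm.get_t(),arm.get_eef_rot(),arm.get_gripper_width())
E
```

```text
pics
scene {'fx': 376.7591160322331, 'fy': 376.7591160322331, 'cx': 316.88282767614163, 'cy': 194.21180818542828, 'xyz': array([0.85907357, 0.53346406, 0.74582817]), 'orientation': array([0.24048052, 0.90381977, 2.48743437])}
side {'fx': 437.94190144066243, 'fy': 437.94190144066243, 'cx': 319.6124596734207, 'cy': 192.96229710594238, 'xyz': array([ 0.24032786, -0.65427594,  0.67146576]), 'orientation': array([ 0.91158286, -0.23190969, -0.47146384])}
0.014 0.1 [ 2.56102929e+00  1.81872696e+00 -1.31730250e-03] 1.0008305717522845
```

View pics/scene1.png

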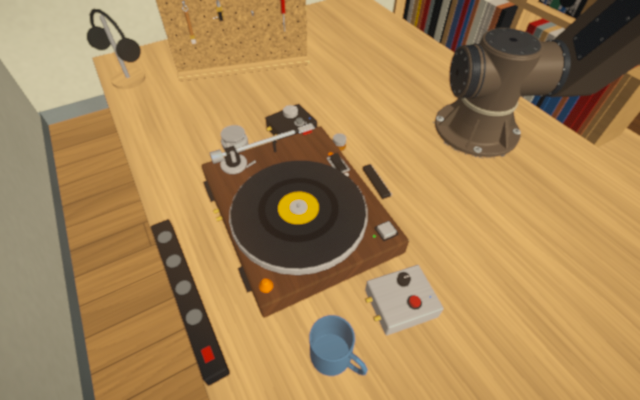

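View pics/side1.png

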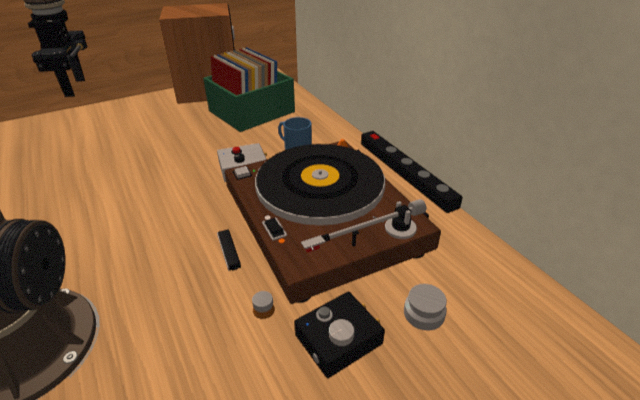

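Phono stage is left of the deck (scene: red button ≈(414,302), start key ≈(386,230), rocker ≈(340,162)). The side view agrees, with the amp on the right. Next I turn these into coarse positions.

```bash
cat > h.py <<'E'
from bench import arm,cams
import cv2,numpy as np
from scipy.spatial.transform import Rotation as R
def ray(c,u,v):
    return R.from_rotvec(c["orientation"]).apply([(u-c["cx"])/c["fx"],-(v-c["cy"])/c["fy"],-1.])
def onplane(c,u,v,z):
    r=ray(c,u,v); return c["xyz"]+r*(z-c["xyz"][2])/r[2]
def withdepth(c,d,u,v):
    return c["xyz"]+ray(c,u,v)*d[int(round(v)),int(round(u))]
def blob(p,mask,box):
    m=np.zeros(mask.shape,bool);x0,y0,x1,y1=box;m[y0:y1,x0:x1]=mask[y0:y1,x0:x1]
    n,l,s,c=cv2.connectedComponentsWithStats(m.astype(np.uint8)); i=1+np.argmax(s[1:,4]); return c[i],s[i]
E
python3 - <<'E'
from h import *
np.set_printoptions(precision=4,suppress=True)
c=cams.camera_params("scene");d=np.load("scene_d.npy");p=np.load("scene_p.npy").astype(int)
for n,u,v,z in[("red",414,302,.059),("start",386,230,.086),("rocker",340,162,.084),("gain",404,278,.064),("record",299,208,.102),("cap",266,286,.097),("brush",376,181,.024),("tin",340,140,.034),
  ("corner_l_front",407,242,.075),("corner_l_rear",265,306,.075)]:
    print(n,onplane(c,u,v,z),withdepth(c,d,u,v))
c=cams.camera_params("side");d=np.load("side_d.npy")
for n,u,v,z in[("red",236,151,.059),("start",242,172,.086),("rocker",274,228,.084),("orange45",281,241,.08),("white33",268,217,.08),("record",320,175,.102),("tonearm_front",303,243,.12),("brush",229,250,.024),("tin",263,300,.034)]:
    print(n,onplane(c,u,v,z),withdepth(c,d,u,v))
print(arm.solve_ik([.55,.35,.3],[np.pi,0,0]), arm.get_contact_force())
E
```

```text
red [0.5452 0.36   0.059 ] [0.5446 0.3597 0.0578]
start [0.5068 0.2112 0.086 ] [0.5067 0.211  0.0857]
rocker [ 0.4836 -0.0104  0.084 ] [ 0.484  -0.0099  0.0846]
gain [0.5327 0.3118 0.064 ] [0.5318 0.3112 0.0621]
record [0.6449 0.0796 0.102 ] [0.6456 0.0811 0.1042]
cap [0.7828 0.2086 0.097 ] [0.7823 0.2063 0.0923]
brush [0.4052 0.0444 0.024 ] [0.4054 0.0447 0.0244]
tin [ 0.4095 -0.1252  0.034 ] [ 0.4094 -0.1254  0.0338]
corner_l_front [0.4807 0.2523 0.075 ] [0.478  0.2502 0.0701]
corner_l_rear [0.7987 0.2335 0.075 ] [0.7983 0.2317 0.071 ]
red [0.5333 0.3426 0.059 ] [0.5354 0.3498 0.0546]
start [0.4988 0.1997 0.086 ] [0.4976 0.1956 0.0888]
rocker [ 0.4828 -0.0215  0.084 ] [ 0.4809 -0.0267  0.0888]
orange45 [ 0.4805 -0.0595  0.08  ] [ 0.4816 -0.0568  0.0773]
white33 [0.4879 0.0211 0.08  ] [0.4885 0.0227 0.0786]
record [0.6442 0.0762 0.102 ] [0.6395 0.0679 0.1085]
tonearm_front [ 0.4971 -0.1243  0.12  ] [ 0.4959 -0.1268  0.1226]
brush [0.3958 0.0254 0.024 ] [0.3951 0.0225 0.0267]
tin [ 0.4033 -0.1409  0.034 ] [ 0.4028 -0.1423  0.0358]
[ 0.4655  0.4742  1.392  -0.      1.2754  0.4655] [0.2797 0.2024 0.0441]
```

```bash
python3 - <<'E'
from h import *
np.set_printoptions(precision=4,suppress=True)
arm.close_gripper()
D=[np.pi,0,0]
arm.move_ptp([.53,.35,.24],D)
def snap(n):
    c=cams.camera_params("wrist");p,d=cams.capture("wrist")
    np.savez(n+".npz",p=p,d=d,**c); print(n,c["xyz"],arm.get_position()); return p
a=snap("w1")
arm.servo_line([.50,.12,.26],feed=.25)
b=snap("w2")
arm.servo_line([.48,-.02,.26],feed=.25)
e=snap("w3")
s=[cv2.resize(x,(0,0),fx=.62,fy=.62) for x in(a,b,e)]
cv2.imwrite("pics/w.png",np.vstack([np.hstack(s[:2]),np.hstack([s[2],s[2]*0])])[:,:,::-1])
print(arm.get_t(),arm.get_gripper_width())
E
```

```text
w1 [0.5295 0.417  0.3969] [0.5293 0.351  0.24  ]
w2 [0.5003 0.1869 0.4169] [0.5    0.1209 0.2598]
w3 [0.4805 0.0469 0.4169] [ 0.4802 -0.0189  0.2599]
5.0583 0.008920953470808072
```

View pics/w.png

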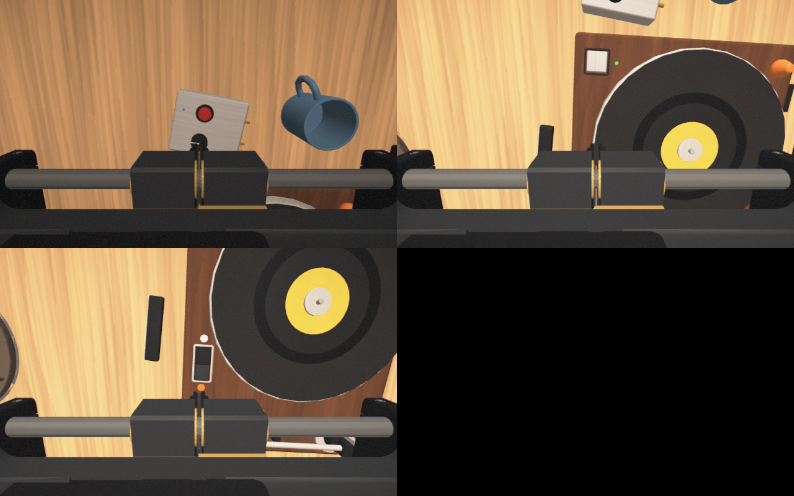

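The wrist views show the red button at w1 ≈(331,184), the start key at w2 ≈(323,100), and in w3 the rocker ≈(327,187) with its orange dot ≈(324,224) and white dot ≈(329,145). I'll refine by colour segmentation.

```bash
python3 - <<'E'
from h import *
np.set_printoptions(precision=4,suppress=True)
L=lambda n:(lambda f:({k:f[k] for k in f.files},f["p"].astype(int),f["d"]))(np.load(n+".npz"))
c,p,d=L("w1");r,g,b=p[...,0],p[...,1],p[...,2]
(u,v),s=blob(p,(r>110)&(g<70)&(b<70),(300,150,370,220));print("red",u,v,s,onplane(c,u,v,.059),withdepth(c,d,u,v))
c,p,d=L("w2");m=p.min(2)
(u,v),s=blob(p,m>150,(295,75,345,125));print("start",u,v,s,onplane(c,u,v,.086),withdepth(c,d,u,v))
c,p,d=L("w3");r,g,b=p[...,0],p[...,1],p[...,2]
(u,v),s=blob(p,p.min(2)>150,(315,130,345,155));W=onplane(c,u,v,.0755);print("white",u,v,s,W,withdepth(c,d,u,v))
(u,v),s=blob(p,(r>180)&(b<100)&(g<170),(310,212,340,235));O=onplane(c,u,v,.0755);print("orange",u,v,s,O,withdepth(c,d,u,v))
fr=p.min(2)>120
ys,xs=np.nonzero(fr[152:220,305:348]); print("frame px",xs.min()+305,xs.max()+305,ys.min()+152,ys.max()+152)
u,v=(xs.min()+xs.max())/2+305,(ys.min()+ys.max())/2+152
C=onplane(c,u,v,.078);print("frame c",C,"dots mid",(W+O)/2)
a=(O-W)[:2];a/=np.linalg.norm(a);print("dir",a,"sp45",C[:2]+.016*a)
for o in(-.02,-.008,.008,.016,.022):
    q=np.r_[C[:2]+o*a,.085]; t=R.from_rotvec(c["orientation"]).inv().apply(q-c["xyz"]);uu=c["cx"]-c["fx"]*t[0]/t[2];vv=c["cy"]+c["fy"]*t[1]/t[2];print(o,uu,vv,withdepth(c,d,uu,vv))
E
```

```text
red 329.7901907356948 183.39782016348775 [320 173  21  22 367] [0.5382 0.3582 0.059 ] [0.5382 0.3584 0.0603]
start 321.77137367915464 98.17002881844381 [ 306   82   33   34 1041] [0.5009 0.2082 0.086 ] [0.5009 0.2081 0.0877]
white 328.58196721311475 145.4344262295082 [323 140  12  12 122] [0.4877 0.0249 0.0755] [0.4877 0.0251 0.0777]
orange 323.8833333333333 224.34166666666667 [318 219  13  12 120] [ 0.4833 -0.0552  0.0755] [ 0.4833 -0.0548  0.0769]
frame px 309 344 155 216
frame c [ 0.4858 -0.0142  0.078 ] dots mid [ 0.4855 -0.0152  0.0755]
dir [-0.055  -0.9985] sp45 [ 0.4849 -0.0302]
-0.02 327.8351320897679 166.29906498571862 [0.4869 0.0058 0.0856]
-0.008 327.0951418730614 178.6555926301932 [ 0.4863 -0.0064  0.0841]
0.008 326.127802903199 194.80844229336927 [ 0.4853 -0.0216  0.0881]
0.016 325.65220394327656 202.75010363332672 [ 0.4849 -0.029   0.0904]
0.022 325.2989622390128 208.6486152424981 [ 0.4845 -0.0344  0.0921]
```

```bash
cat >> h.py <<'E'
def press(x,y,ztop,zend,f,feed=.015):
    n=arm.nose_length
    arm.servo_line([x,y,ztop+.01+n],feed=.12)
    hit=arm.servo_line([x,y,zend+n],feed=feed,f_stop=f)
    print("hit",hit,"tip",np.round(arm.get_position()-[0,0,n],4),"F",np.round(arm.get_contact_force(),2),"t",arm.get_t())
    arm.hold(.15)
    print("held tip z",round(arm.get_position()[2]-n,4),"F",np.round(arm.get_contact_force(),2))
    arm.servo_line([x,y,ztop+.05+n],feed=.1)
    print("F free",np.round(arm.get_contact_force(),2))
E
python3 - <<'E'
from h import *
arm.servo_line([.5385,.358,.16],feed=.25)
press(.5385,.358,.059,.0505,9)
arm.servo_line([.53,.30,.25],feed=.25)
c=cams.camera_params("wrist");p,d=cams.capture("wrist")
np.savez("w4.npz",p=p,d=d,**c)
cv2.imwrite("pics/w4.png",p[:,:,::-1]);print(arm.get_t())
E
```

```text
hit True tip [0.5385 0.358  0.0523] F [-0.78  0.18  6.53] t 8.6333
held tip z 0.0523 F [-0.38 -0.79  5.65]
F free [ 0.11 -0.14 -0.22]
10.2583
```

View pics/w4.png

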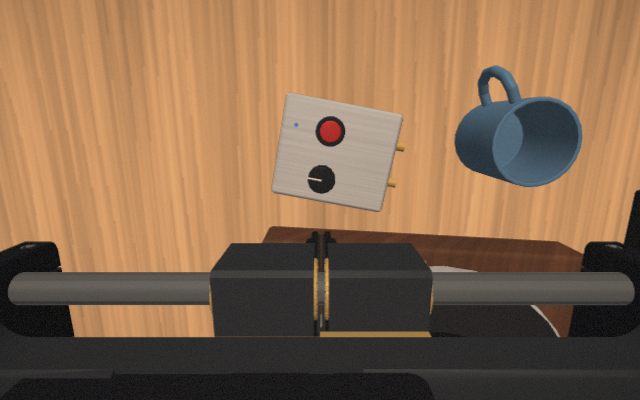

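The button at (330,131) looks lower, and the tip reached 52.3 mm, which matches fully in. I'll confirm by depth and then press the rocker.

```bash
python3 - <<'E'
from h import *
f=np.load("w4.npz");c={k:f[k] for k in f.files};d=f["d"]
h=withdepth(c,d,330,131);t=withdepth(c,d,365,150);print("button",h,"box",t)
assert h[2]-t[2]<.0065
arm.servo_line([.485,-.031,.17],feed=.25)
press(.4848,-.0315,.092,.0825,9)
arm.servo_line([.483,-.09,.26],feed=.25)
c=cams.camera_params("wrist");p,d=cams.capture("wrist")
np.savez("w5.npz",p=p,d=d,**c)
a=np.array([-.055,-.9985])
for o in(-.02,-.008,.008,.016,.022):
    q=np.r_[np.array([.4858,-.0142])+o*a,.085]; t=R.from_rotvec(c["orientation"]).inv().apply(q-c["xyz"]);uu=c["cx"]-c["fx"]*t[0]/t[2];vv=c["cy"]+c["fy"]*t[1]/t[2];print(o,uu,vv,withdepth(c,d,uu,vv))
cv2.imwrite("pics/w5.png",p[:,:,::-1]);print(arm.get_t())
E
```

```text
button [0.53835351 0.35744149 0.05312424] box [0.5741459  0.33847216 0.05002772]
hit True tip [ 0.4851 -0.0318  0.0843] F [-1.05 -0.28  6.74] t 13.4833
held tip z 0.0842 F [-1.41 -0.07  6.7 ]
F free [-0.31  0.31 -1.63]
-0.02 326.01448999215665 88.93913357952131 [0.48681479 0.00512714 0.09228269]
-0.008 325.2515874576038 102.69078937062241 [ 0.4862142  -0.00635034  0.08765897]
0.008 324.25546951180195 120.64625615385329 [ 0.48536764 -0.02218398  0.08391498]
0.016 323.76620773329967 129.46541622342806 [ 0.48492105 -0.03017975  0.08481656]
0.022 323.4030255696723 136.0119354411138 [ 0.48459008 -0.03616764  0.08498337]
15.0333
```

View pics/w5.png

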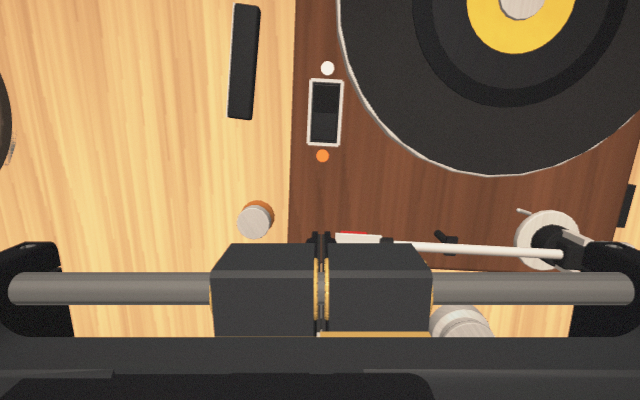

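The rocker (325,112) is over at 45: by depth its orange wing is level at about 84.5 mm and its white side is up at 92 mm. Next is the start key.

```bash
python3 - <<'E'
from h import *
arm.servo_line([.485,-.03,.26],feed=.25)
arm.servo_line([.501,.208,.15],feed=.25)
press(.501,.208,.086,.0798,9)
arm.servo_line([.50,.10,.27],feed=.25)
c=cams.camera_params("wrist");p,d=cams.capture("wrist")
q=np.array([.501,.208,.086]);t=R.from_rotvec(c["orientation"]).inv().apply(q-c["xyz"]);u=c["cx"]-c["fx"]*t[0]/t[2];v=c["cy"]+c["fy"]*t[1]/t[2]
print("key",u,v,withdepth(c,d,u,v))
a=p; arm.servo_line([.44,.20,.32],feed=.25)
s,sd=cams.capture("scene")
cv2.imwrite("pics/end.png",np.hstack([cv2.resize(x,(400,250)) for x in(a,s)])[:,:,::-1])
o=np.load("scene_d.npy");op=np.load("scene_p.npy").astype(int)
cs=cams.camera_params("scene");print("red scene",withdepth(cs,sd,414,302))
for n,(u,v) in dict(mug=(332,345),cap=(266,286),brush=(376,181),tin=(340,140),weight=(232,134),amp=(290,112)).items():
    print(n,np.abs(s[v-12:v+12,u-12:u+12].astype(int)-op[v-12:v+12,u-12:u+12]).mean())
print(arm.get_t())
E
```

```text
hit True tip [0.501  0.208  0.0804] F [-1.11 -1.17  6.13] t 18.1417
held tip z 0.0804 F [-0.4  -0.15  6.05]
F free [-0.45  0.93 -0.36]
key 322.7847130669552 75.7236382542375 [0.50099638 0.20780371 0.08761263]
red scene [0.54193521 0.35819861 0.05186406]
mug 4.875
cap 3.5462962962962963
brush 3.7841435185185186
tin 4.767939814814815
weight 5.330439814814815
amp 4.422453703703703
20.55
```

View pics/end.png

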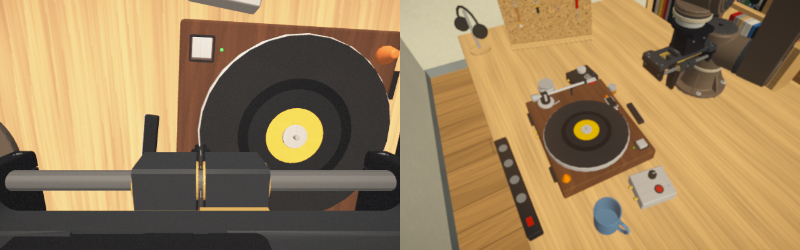

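The key (202,48 in the left half) is back up at 87.6 mm, as before the tap. Everything else stands where it was and the arm is clear, so I'm handing in.

```bash
python3 -c "
from bench import arm
arm.finish_job(); print(arm.get_t())"
```

```text
the job is handed in; nothing more can be done
the job is handed in; nothing more can be done
```

I pressed the three controls in order with the closed fingertips and handed the job in at about 20.6 s of the 48 s; the hand-in gives no verdict. The last checks showed no failures:

| Control | Fingertip reached | Checked afterwards by wrist-camera depth |
|---|---|---|
| Phono stage red power button | 52.3 mm | top about 3 mm above the box (11 mm when out), so in |
| Speed rocker, 45 side | 84.2 mm | orange wing level at about 84.5 mm, white side raised |
| Start key | 80.4 mm (5.6 mm down) | 87.6 mm, the same as before the tap, so back up |

- **Forces:** tool forces read when each press stopped and while it was held were at most about 7 N, against the 25 N limit.
- **Other things:** before-and-after scene pictures showed no visible shift of the mug, cap, brush, jar, weight or amplifier. The phono stage looked unmoved too. The arm ended well clear of everything.
- **Disagreements:** the scene camera placed the controls up to 7 mm off from the wrist camera, so I used the wrist values. The wrist depths read 1–2 mm high throughout.

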